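# Wedge the rocking lab scale steady

### The job

The electronic scale rocks because the foot under one corner is screwed in too far. With a fingertip push the orange wedge along the bench, thin end first, under that short foot until the scale stands level and no longer rocks, without lifting the wedge, shoving the scale out of its place or disturbing anything else, the brass weight on its pan included. Then test it: press down on the top of that corner with a fingertip (about 10 N), and finish while still pressing there, with the scale staying level.

Things in the scene. Friction and masses are not known exactly. Their poses are not given: they have to be found in the camera images.
- scale: Cream electronic scale, loose, about 2.2 kg, 200 (its x) x 260 mm (its y), flat top 70 mm and housing underside 24 mm above the bench. Rubber feet, 24 mm diameter, at (+-75, +-100) mm; the one at (+75, +100) is short. Steel pan, 120 mm diameter, top at 80 mm, centred 45 mm towards +y; display at the -y end. Origin: middle of its footprint at the good feet's undersides, z up.
- loose_corner (a point): Point on the flat housing top straight above the short foot, at (75, 100, 70) mm in the scale's frame; the top runs on 25 mm (+x) and 30 mm (+y) to its edges; the pan's edge is 33 mm away. Here one presses to test. A press over some 3 to 8 N tips this corner down (up to 0.09 rad) about the diagonal through the two next feet unless it is wedged; let go, the scale comes back level.
- foot_spot (a point): Point straight below the short foot at (75, 100, 0) mm in the scale's frame, on the bench while the scale is level. The foot's rounded end hangs 6 to 12 mm above it, different each time: find it by touch. When the wedge's ramp meets the foot the push needed rises by some 2 to 7 N; pushing on lifts the corner 1 mm for each 7 mm.
- wedge: Loose orange plastic wedge, 0.16 kg, 130 mm long (its x), 60 mm wide (its y), 3 mm thick at the thin tip (+x), rising evenly to 22 mm at the square tail (-x). Origin: middle of its underside, z up. Starts on the bench off the scale's +y side, tip roughly towards the short foot. Slides under 2 N, and stays where it is left.
- wedge_tail (a point): Middle of the wedge's upright tail face (60 mm wide, 22 mm high), 11 mm above the bench: the place to push. The push goes along the wedge's +x.
- wedge_tip (a point): Middle of the wedge's thin tip edge, at bench level, 65 mm from its origin along its +x.
- pan_weight: Brass knob weight, 28 mm diameter, 34 mm high, 100 g, standing on the scale's pan; stays there. Origin: centre of its underside.
- steel_weight: Steel knob weight, 48 mm diameter, 70 mm high, 0.5 kg, standing on the bench beyond the wedge. Leave alone. Origin: centre of its underside.
- test_block: Steel hardness test block, disc of 64 mm diameter, 14 mm high. Leave alone. Origin: centre of its underside.
- carton: Small cardboard box 110 x 150 x 55 mm beyond the scale. Leave alone. Origin: centre of its underside.
- wood_case: Small wooden box 160 x 100 x 45 mm to the left. Leave alone. Origin: centre of its underside.
- screwdriver: Screwdriver lying on the bench to the left. Leave alone. Origin: about its middle, on the underside.
- marker: Blue marker pen, 13 mm diameter, 130 mm long, lying beyond the scale. Leave alone. Origin: its middle, on the underside.

How it is judged:
On the way:
1. the wedge's tip is pushed under the short foot's corner along the bench (horizontal distance between wedge and loose_corner below 0.065 m), for 0.2 s.
At the end, for the whole second after the job is handed in: The fingers (off the wedge) press the short-footed corner with over 4 N, within 40 mm of the point above the foot; the wedge, on the bench, its middle within 65 mm of the foot, carries over 2 N; the scale is at rest, level within 0.02 rad and within 30 mm of where it stood (angle between scale's own z axis and vertical below 0.02 rad and contact force between the fingers and scale above 4 N and contact force between wedge and scale above 2 N and horizontal distance between the grasp point and loose_corner below 0.04 m and horizontal distance between wedge and loose_corner below 0.065 m and contact force between the fingers and wedge below 0.1 N and linear speed of scale below 0.01 m/s and height (world z) of wedge below 0.006 m and distance of scale from where it was at the start of the episode below 0.03 m); the arm keeps its last pose, push and grip.
It fails at once if the wedge is lifted off the bench or tipped (height (world z) of wedge above 0.012 m or angle between wedge's own z axis and vertical above 0.25 rad).
It fails at once if the scale is lifted or shoved out of its place (distance of scale from where it was at the start of the episode above 0.03 m or angle between scale's own z axis and vertical above 0.2 rad).
It fails at once if the brass weight falls over or leaves its place on the pan (angle between pan_weight's own z axis and vertical above 0.5 rad or distance of pan_weight from where it was at the start of the episode above 0.035 m).
It fails at once if something else on the bench is disturbed (distance of any of steel_weight, test_block, carton, wood_case, screwdriver, marker from where it was at the start of the episode above 0.025 m).
It also fails if it takes over 61 s, if anything falls off the work surface, if the arm or the gripper's body presses on something with over 40 N, if the wrist force passes 120 N, or if a joint passes its speed limit or range.

### The arm

A 6-joint arm with a two-finger parallel gripper is mounted at the origin on the work surface. World frame = base frame: x ahead of the robot, y to its left, z up, the work surface at z = 0. Lengths are in m, angles in rad, forces in N, time in s.
With the tool pointing down it reaches from about 0.275 to 0.875 m from the base axis. Payload 12.5 kg.
Tool frame: the origin (TCP) lies at the very end of the fingers, on their centre line; the grasp point (between the pads) lies 19 mm behind it (bot.grasp_offset is the z of the grasp point in the tool frame, in m); z points along the fingers, y is the line along which they close (so a half turn about z gives the same grasp; the last joint's range is limited). The gripper opens to 85 mm and grips with 20 to 120 N. Pads are 22 mm wide; open, the fingers measure 114 mm over their backs; the gripper's body (76 mm by 85 mm) begins 54 mm behind the grasp point. The pads swing forward as they close: fully open they stand 13 mm farther back than shut.
Start: joints at [-1.201, 0.351, 1.652, -0, 1.139, -0.085], TCP at [0.242, -0.494, 0.208] pointing down, gripper open.
Joint ranges: [-2.75, 2.75], [-0.79, 2.1], [0.01, 2.65], [-1.57, 4.71], [0.07, 3.14], [-2.87, 2.87]. Speed limits (rad/s): [2.22, 2.22, 2.79, 3.14, 3.14, 3.14].

### API

Orientations are given as a unit quaternion [w, x, y, z].
In Python, from cell import bot gives the robot as it stands.
- The arm moves only by the tool send_rows, never from a script. Its argument "motion" is a list of rows, each a list of 5 numbers: the finger opening in mm, from 0 to 85.4, then the shift along the tool's x, y, z in units of 25 mm (1.0 is 25 mm), then the turn about the tool's z in rad. A call has 1 to 10 rows; each row shifts and turns the commanded pose from where the row before left it, along the tool's axes as they then stand; what a row does not reach is not made up. A row lasts 1/10 s, in which the tool goes at most 50 mm and 8.59 degrees, less where a joint would pass 70% of its speed; a pose out of reach is approached as far as the arm can. A call is refused whole if a number of a shift passes 1 or a number of a turn 0.15, either way. A call with a gripper value outside its range is refused whole. The fingers move at their own pace and stop on an object; "squeeze" is the grip in N (left out, the last holds). Time passes only in rows, so rows that do not move let the fingers close. It gives the time, the measured TCP pose, the force, the opening and the grip force at its end, in the units of the state.
- bot.read_state(): the state, without advancing time (a new reading comes with each control period).
- bot.get_image(name): name is "side" or "top"; returns a dict with "image" (400x640x3 uint8, red, green, blue), "fov_y" (degrees; the focal length in pixels is half the picture's height over the tangent of half this angle, whatever the lens; pixels are square), "cx", "cy" (the principal point, pixels), "k1" (the pictures are not rectified: a ray, as slopes to the right and down, at radius r is drawn at 1 + k1 r^2 times it, then the intrinsics apply), "world_to_cam" (4x4, takes a point from world to camera coordinates). Camera axes: x right, y down, z forward; pixel columns grow to the right and rows downward; lengths in m; the calibration is good to about 2 mm. A picture is of the moment at which its call begins. There is no depth.
- bot.finish_job(): hands the job in; it is judged then, once.
Trained networks look in the newest picture that a camera, given by its name, has taken for a name from the list of things; names that differ only in an ending like _2 or _b are one class to them, and where a whole thing is asked for, a point or a joint stands for the part that bears it (a point fixed in the world has none). Each returns a list of dicts, best first, with "confidence" (0 to 1); they miss things now and then, are a little off and sometimes report something else, mostly with a low value. They report only what shows in the picture. A call takes as long as a camera call.
- bot.boxes_of(camera, name): "bbox" ([left, top, right, bottom] as shares, 0 to 1, of the picture: columns of its width, rows of its height, round what is visible of it).
The state is a dict: "clock": time; "qpos": joint angles; "qvel": joint speeds; "effort": joint torques, N m; "position": TCP position; "tcp_rot": TCP orientation; "ft_force": force on the tool from outside, world axes, zero at the start; "wrist_torque": the same for the moment, N m; "gripper_width": finger opening in m; "finger_force": force on a finger pad.
Only numpy, scipy, OpenCV 4.12 (cv2) and the standard library are available. Lean on these libraries where they do the work, as an engineer would, in place of code of your own. Each camera call takes 0.05 s, during which the arm holds its last target. There are 200 camera calls.

## Working session

There is one attempt and no reset: what is moved stays moved. The work goes in short steps, Python scripts to look and compute and a tool call to move; the robot and the scene stay as the last step left them, time stands still between calls to the robot, and variables do not carry over. Pictures are saved under pics/ and viewed, at most 10 in all, crops included, and the job is handed in when it is done.

Besides the shell and the picture viewer there is one more tool, called after "Call:" by a JSON object that holds its "name" and its "arguments". send_rows: Moves the arm, as the interface text tells. Its arguments: {"type":"object","properties":{"motion":{"type":"array"},"squeeze":{"type":"number"}},"required":["motion"]}

```bash
mkdir -p pics
cat > h.py <<'E'
import numpy as np, cv2
from cell import bot
def look(n,f=None):
    d=bot.get_image(n)
    if f: cv2.imwrite('pics/'+f,cv2.cvtColor(d['image'],cv2.COLOR_RGB2BGR))
    return d
def KD(d):
    h=d['image'].shape[0]; f=h/2/np.tan(np.radians(d['fov_y'])/2)
    return np.array([[f,0,d['cx']],[0,f,d['cy']],[0,0,1.]]),np.array([d['k1'],0,0,0.])
def toworld(d,uv,z):
    K,D=KD(d); uv=np.array(uv,float).reshape(-1,1,2)
    s=cv2.undistortPoints(uv,K,D).reshape(-1,2)
    T=np.array(d['world_to_cam']); R=T[:3,:3]; c=-R.T@T[:3,3]
    r=np.c_[s,np.ones(len(s))]@R
    return c+r*((z-c[2])/r[:,2])[:,None]
def topix(d,P):
    K,D=KD(d);T=np.array(d['world_to_cam'])
    return cv2.projectPoints(np.array(P,float).reshape(-1,3),cv2.Rodrigues(T[:3,:3])[0],T[:3,3],K,D)[0].reshape(-1,2)
E
python3 - <<'E'
from h import *
for c in ('top','side'):
    d=look(c,c+'0.png'); T=np.array(d['world_to_cam']); print(c,-T[:3,:3].T@T[:3,3],d['k1'],d['fov_y'])
    for n in ('scale','wedge','pan_weight','steel_weight','loose_corner','wedge_tail','wedge_tip','test_block','carton','wood_case','screwdriver','marker'):
        r=bot.boxes_of(c,n)[:1]
        for q in r:
            b=np.array(q['bbox'])*[640,400,640,400]; print(n,b.round(0),round(q['confidence'],2), toworld(d,[(b[0]+b[2])/2,(b[1]+b[3])/2],0.0)[0].round(3))
print(bot.read_state())
E
```

```text
top [0.41532244 0.09687394 1.26726272] -0.07707849818264684 50.58971409900127
scale [340. 184. 434. 255.] 0.9 [ 0.51  -0.137  0.   ]
wedge [290. 188. 331. 209.] 0.87 [0.575 0.094 0.   ]
pan_weight [287. 189. 335. 210.] 0.19 [0.572 0.093 0.   ]
steel_weight [276. 122. 293. 145.] 0.65 [0.775 0.172 0.   ]
loose_corner [339. 184. 431. 253.] 0.6 [ 0.513 -0.132  0.   ]
wedge_tail [285. 185. 334. 211.] 0.68 [0.575 0.096 0.   ]
wedge_tip [286. 185. 331. 212.] 0.81 [0.574 0.1   0.   ]
test_block [260. 252. 280. 274.] 0.78 [0.382 0.215 0.   ]
carton [289. 186. 331. 210.] 0.41 [0.577 0.095 0.   ]
wood_case [187. 143. 229. 202.] 0.97 [0.656 0.404 0.   ]
screwdriver [206. 263. 249. 276.] 0.91 [0.363 0.341 0.   ]
marker [321. 127. 355. 133.] 0.65 [0.788 0.008 0.   ]
side [0.42300302 0.68528968 0.692451  ] -0.044692092916892516 56.15576586545696
scale [324. 113. 412. 194.] 0.75 [ 0.514 -0.164  0.   ]
wedge [311. 193. 341. 239.] 0.95 [0.572 0.099 0.   ]
pan_weight [364. 131. 373. 146.] 0.41 [ 0.527 -0.234  0.   ]
steel_weight [231. 199. 253. 231.] 0.81 [0.775 0.148 0.   ]
loose_corner [321. 111. 414
[... 403 characters left out ...]
 array([-1.20060660e+00,  3.50660611e-01,  1.65183641e+00, -1.30873884e-05,
        1.13912995e+00, -8.45697865e-02]), 'qvel': array([-2.36413605e-03,  5.30097585e-04, -5.88797805e-04, -2.65523748e-04,
        8.55341577e-05,  1.13594992e-05]), 'effort': array([-1.50448439e-03, -5.06037211e+01, -2.91654968e+01, -1.39851359e-04,
        6.14518794e-04,  1.21485704e-05]), 'position': array([ 0.24160587, -0.49404754,  0.20779729]), 'tcp_rot': array([-1.61387037e-05,  9.74259791e-01,  2.25428168e-01, -8.32508417e-06]), 'ft_force': array([0.41062363, 0.55381776, 0.5472173 ]), 'wrist_torque': array([-0.03880857, -0.01205065, -0.00423786]), 'finger_force': 0.0, 'gripper_width': 0.08549081489550821}
```

View pics/top0.png

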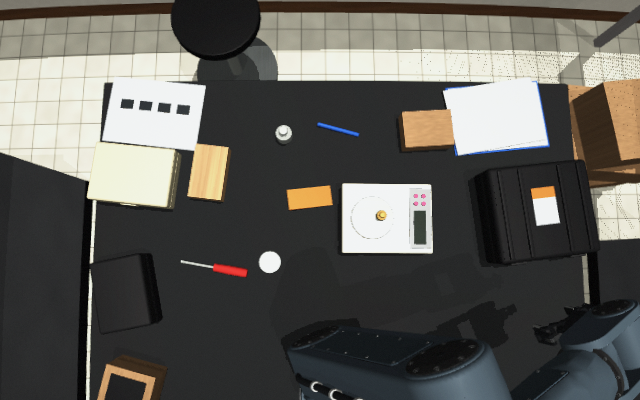

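View pics/side0.png

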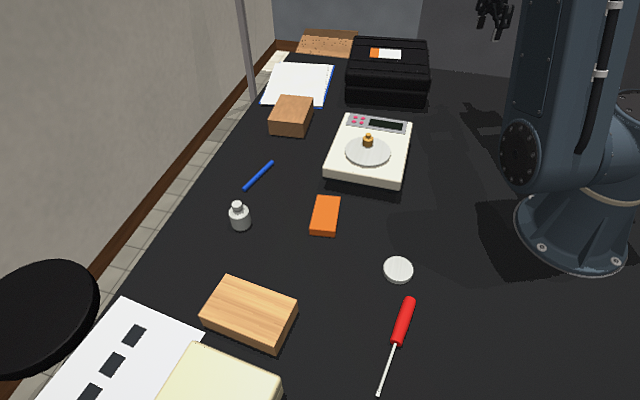

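The top view shows the scale at px (341–433, 184–254) with its display on the right (−y), so the short foot is at the upper-left corner, around (350, 193). The wedge is at (287–332, 186–210), left of it with its tip to the right. The side view agrees. Next I fit both outlines to get the poses.

```bash
cat > fit.py <<'E'
from h import *
from scipy.optimize import least_squares
def mask(d,lo,hi,box):
    hsv=cv2.cvtColor(d['image'],cv2.COLOR_RGB2HSV); m=cv2.inRange(hsv,lo,hi)
    k=np.zeros_like(m); k[box[1]:box[3],box[0]:box[2]]=255
    c=max(cv2.findContours(m&k,cv2.RETR_EXTERNAL,cv2.CHAIN_APPROX_NONE)[0],key=cv2.contourArea)
    return c.reshape(-1,2).astype(float)
def fit(views,V,x0):
    """views: (d, contour); V: model vertices; pose x,y,yaw; silhouettes as convex hulls"""
    V=np.array(V,float)
    def res(p):
        c,s=np.cos(p[2]),np.sin(p[2]); W=V@np.array([[c,-s,0],[s,c,0],[0,0,1]]).T+[p[0],p[1],0]
        o=[]
        for d,ct in views:
            h=cv2.convexHull(topix(d,W).astype(np.float32))
            o+=[cv2.pointPolygonTest(h,(float(a),float(b)),True) for a,b in ct]
        return np.array(o)-.5
    r=least_squares(res,x0,diff_step=1e-4,x_scale=[.01,.01,.05],loss='soft_l1'); return r.x,np.sqrt(np.mean(res(r.x)**2))
w=[(-.065,s*.03,z) for s in(-1,1) for z in(0,.022)]+[(.065,s*.03,z) for s in(-1,1) for z in(0,.003)]
sc=[(a*.1,b*.13,z) for a in(-1,1) for b in(-1,1) for z in(.07,)]
OR=((5,120,60),(22,255,255))
def wedge(cams=('top','side'),x0=(.575,.095,-1.5)):
    B={'top':(270,170,420,225),'side':(290,150,370,250)}
    return fit([(d:=look(c),mask(d,*OR,B[c])) for c in cams],w,x0)
E
python3 - <<'E'
from fit import *
for c in (['top'],['side'],['top','side']): print(c,wedge(c))
d=look('top'); ct=mask(d,(0,0,140),(180,70,255),(330,170,445,265))
print(cv2.boundingRect(ct.astype(np.int32)))
x,e=fit([(d,cv2.convexHull(ct.astype(np.float32)).reshape(-1,2))],sc,(.51,-.13,0.)); print('scale',x,e)
c,s=np.cos(x[2]),np.sin(x[2]); print('corner',x[:2]+np.array([[c,-s],[s,c]])@[.075,.1])
E
```

```text
['top'] (array([ 0.577579  ,  0.0975915 , -1.45081863]), np.float64(0.5418248780262914))
['side'] (array([ 0.5755134 ,  0.09588247, -1.45281137]), np.float64(0.5814584387893338))
['top', 'side'] (array([ 0.57646621,  0.09656197, -1.44701989]), np.float64(0.6740853205672483))
(342, 183, 91, 71)
scale [ 5.08756076e-01 -1.24129778e-01 -3.82360942e-05] 0.5538627721216336
corner [ 0.5837599  -0.02413265]
```

Call:
{"name": "send_rows", "arguments": {"motion": [[0, 0, 0, 0, 0.11], [0, 0, 0, 0, 0.11], [0, 0, 0, 0, 0.11], [0, 0.62, -1, 0, 0], [0, 0.62, -1, 0, 0], [0, 0.62, -1, 0, 0], [0, 0.62, -1, 0, 0], [0, 0.62, -1, 0, 0], [0, 0.62, -1, 0, 0], [0, 0.62, -1, 0, 0]], "squeeze": 60}}

```text
clock: 2.55
position: [0.3279, -0.3059, 0.2079]
tcp_rot: [0.0, 0.998, 0.062, 0.0]
ft_force: [0.4, -0.7, -0.5]
gripper_width: 0.0001
finger_force: 0.0
```

Call:
{"name": "send_rows", "arguments": {"motion": [[0, 0.62, -1, 0, 0], [0, 0.62, -1, 0, 0], [0, 0.62, -1, 0, 0], [0, 0.62, -1, 0, 0], [0, 0.62, -1, 0, 0], [0, 0.62, -1, 0, 0], [0, 0.62, -1, 0, 0], [0, 0.62, -1, 0, 0], [0, 0.62, -1, 0, 0], [0, 0.62, -1, 0, 0]]}}

```text
clock: 3.55
position: [0.4506, -0.0384, 0.2079]
tcp_rot: [0.0, 0.998, 0.062, 0.0]
ft_force: [0.2, -0.4, -0.5]
gripper_width: 0.0003
finger_force: 0.0
```

Call:
{"name": "send_rows", "arguments": {"motion": [[0, 0.62, -1, 0, 0], [0, 0.62, -1, 0, 0], [0, 0.62, -1, 0, 0], [0, 0.62, -1, 0, 0], [0, 0.62, -1, 0, 0], [0, 0.62, -1, 0, 0], [0, 0.62, -1, 0, 0], [0, 0.62, -1, 0, 0], [0, 0.62, -1, 0, 0], [0, 0, 0, 0, 0]]}}

```text
clock: 4.55
position: [0.5613, 0.2036, 0.2075]
tcp_rot: [-0.0, 0.998, 0.063, 0.0]
ft_force: [0.2, -0.3, 0.0]
gripper_width: -0.0001
finger_force: 0.0
```

```bash
cat > st.py <<'E'
from h import *
from scipy.spatial.transform import Rotation as Ro
s=bot.read_state(); q=s['tcp_rot']; R=Ro.from_quat([*q[1:],q[0]]).as_matrix()
print(s['clock'],s['position'].round(4),s['ft_force'].round(2),s['gripper_width'],'xax',R[:,0].round(3),'y',R[:,1].round(3),'z',R[:,2].round(3))
E
python3 st.py
python3 - <<'E'
from fit import *
d=look('top'); ct=mask(d,(0,0,140),(180,70,255),(330,170,445,265))
for y0 in (.03,-.03):
  x,e=fit([(d,cv2.convexHull(ct.astype(np.float32)).reshape(-1,2))],sc,(.51,-.13,y0)); print('scale',x,e)
  c,s=np.cos(x[2]),np.sin(x[2]); print('corner',x[:2]+np.array([[c,-s],[s,c]])@[.075,.1])
E
```

```text
4.55 [0.5613 0.2036 0.2075] [ 0.15 -0.28  0.04] -0.0001116691348979729 xax [0.992 0.127 0.   ] y [ 0.127 -0.992 -0.001] z [ 0.     0.001 -1.   ]
scale [ 0.50944508 -0.12363442 -0.0172301 ] 0.272843036102043
corner [ 0.58615687 -0.02494145]
scale [ 0.50920052 -0.12400088 -0.02033155] 0.2537388076901615
corner [ 0.58621804 -0.02554631]
```

Call:
{"name": "send_rows", "arguments": {"motion": [[0, 0.08, 0, 1, 0], [0, 0, 0, 1, 0], [0, 0, 0, 1, 0], [0, 0, 0, 1, 0], [0, 0, 0, 1, 0], [0, 0, 0, 1, 0], [0, 0, 0, 1, 0], [0, 0, 0, 0.8, 0], [0, 0, 0, 0.1, 0], [0, 0, 0, 0, 0]]}}

```text
clock: 5.6
position: [0.5625, 0.2007, 0.0105]
tcp_rot: [0.0, 0.998, 0.062, -0.0]
ft_force: [0.3, -0.3, 0.5]
gripper_width: -0.0002
finger_force: 0.0
```

Call:
{"name": "send_rows", "arguments": {"motion": [[0, 0, 0.2, 0, 0], [0, 0, 0.2, 0, 0], [0, 0, 0.2, 0, 0], [0, 0, 0.2, 0, 0], [0, 0, 0.2, 0, 0], [0, 0, 0.2, 0, 0], [0, 0, 0.2, 0, 0], [0, 0, 0.2, 0, 0]]}}

```text
clock: 6.4
position: [0.5676, 0.1612, 0.0103]
tcp_rot: [-0.0, 0.998, 0.062, -0.0]
ft_force: [0.0, -0.6, 0.5]
gripper_width: 0.0001
finger_force: 0.0
```

```bash
python3 - <<'E'
from fit import *
look('top','t1.png')
print(wedge(['side'],(.58,.09,-1.45)))
E
python3 st.py
```

```text
(array([ 0.57561167,  0.09636241, -1.44593144]), np.float64(4.404370331408112))
6.5 [0.5676 0.161  0.0103] [ 0.43  0.03 -0.17] -0.00034192325418053117 xax [ 0.992  0.124 -0.   ] y [ 0.124 -0.992  0.   ] z [-0. -0. -1.]
```

Run:
```python
from h import *
d=look('side'); i=d['image'][120:270,260:460]; cv2.imwrite('pics/s1.png',cv2.cvtColor(cv2.resize(i,None,fx=4,fy=4,interpolation=2),cv2.COLOR_RGB2BGR))
```

```text
(no output)
```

View pics/s1.png

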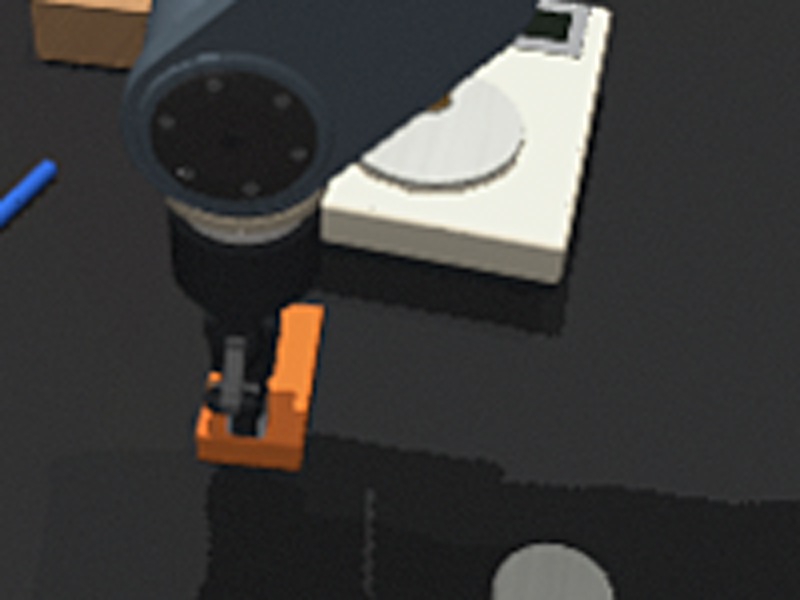

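The crop shows the closed fingertip at (245, 430) in front of the tail face, covering its upper half and centred on its width. The scale edge is clear. I start pushing.

Call:
{"name": "send_rows", "arguments": {"motion": [[0, 0, 0.2, 0, 0], [0, 0, 0.2, 0, 0], [0, 0, 0.2, 0, 0], [0, 0, 0.2, 0, 0], [0, 0, 0.2, 0, 0]]}}

```text
clock: 7.05
position: [0.5707, 0.1363, 0.0103]
tcp_rot: [-0.0, 0.998, 0.062, 0.0]
ft_force: [0.5, -0.2, -0.6]
gripper_width: -0.0
finger_force: 0.0
```

Call:
{"name": "send_rows", "arguments": {"motion": [[0, 0, 0.2, 0, 0], [0, 0, 0.2, 0, 0], [0, 0, 0.2, 0, 0], [0, 0, 0.2, 0, 0], [0, 0, 0.2, 0, 0]]}}

```text
clock: 7.55
position: [0.5738, 0.1116, 0.0103]
tcp_rot: [0.0, 0.998, 0.062, 0.0]
ft_force: [-0.8, 1.2, -0.5]
gripper_width: -0.0001
finger_force: 0.0
```

```bash
python3 - <<'E'
from fit import *
print(wedge(['side'],(.58,.05,-1.45)))
d=look('side'); i=d['image'][120:270,260:460]; cv2.imwrite('pics/s2.png',cv2.cvtColor(cv2.resize(i,None,fx=4,fy=4,interpolation=2),cv2.COLOR_RGB2BGR))
E
python3 st.py
```

```text
(array([ 0.57483636,  0.09735086, -1.45724281]), np.float64(3.5750286232072392))
7.65 [0.5739 0.1114 0.0103] [-0.7   0.02 -0.32] -1.3012754304152553e-05 xax [0.992 0.124 0.   ] y [ 0.124 -0.992  0.   ] z [ 0. -0. -1.]
```

View pics/s2.png

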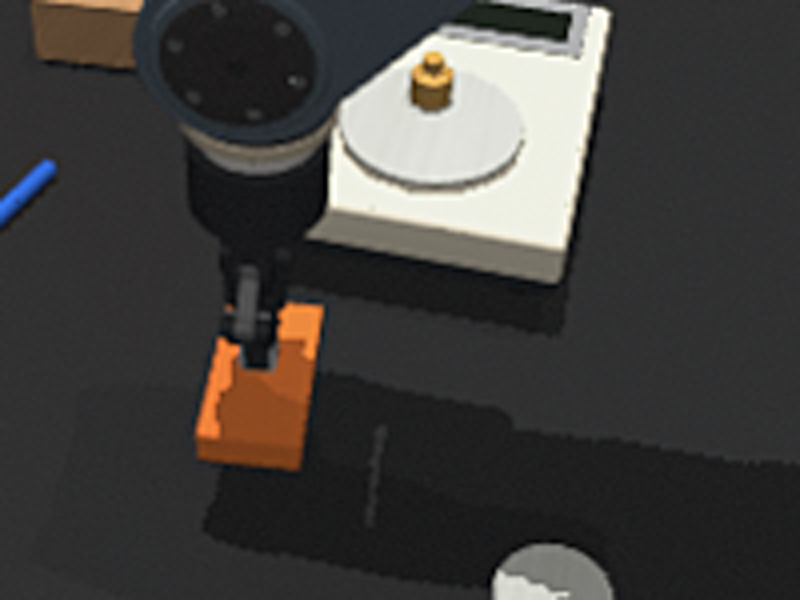

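The wedge hasn't moved: it is still at px (310–340, 195–237), and the finger at crop (258, 362) now appears over the wedge. I check by projecting the TCP into the picture.

Run:
```python
from fit import *
s=bot.read_state(); p=s['position']
for c in('side','top'):
    d=look(c); print(c,'tcp',topix(d,p), 'tail top/bottom',topix(d,[[.5684,.161,.022],[.5684,.161,0]]).round(1).tolist(),'z+30',topix(d,p+[0,0,.03]).round(1))
    print('crop side',(topix(d,p)-[260,120])*4)
i=d['image'][150:250,260:400]; cv2.imwrite('pics/t2.png',cv2.cvtColor(cv2.resize(i,None,fx=5,fy=5,interpolation=2),cv2.COLOR_RGB2BGR))
```

```text
side tcp [[324.15494184 216.81032508]] tail top/bottom [[321.0, 229.7], [321.1, 235.7]] z+30 [[324.1 208.4]]
crop side [[256.61976735 387.24130032]]
top tcp [[304.62412617 198.28384326]] tail top/bottom [[287.8, 199.7], [288.2, 200.6]] z+30 [[304.5 197. ]]
crop side [[178.49650468 313.13537305]]
```

View pics/t2.png

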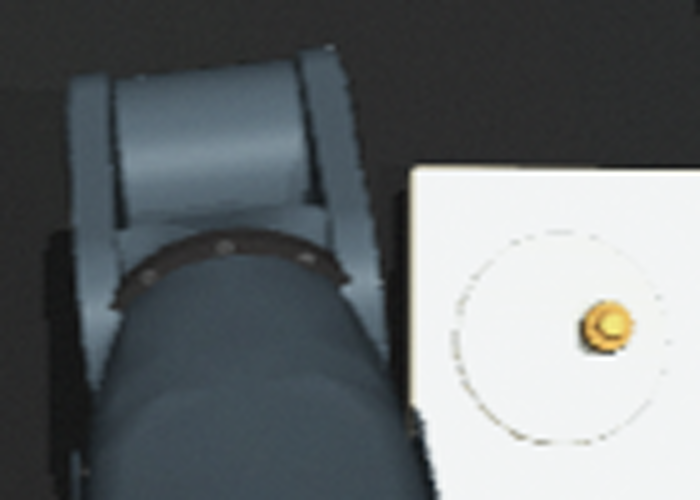

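The fingertip appears about 18 mm higher than the reported TCP, so it glided over the wedge without touching it. I go back behind the tail and find the bench by touch.

Call:
{"name": "send_rows", "arguments": {"motion": [[0, 0, -0.8, 0, 0], [0, 0, -0.8, 0, 0], [0, 0, -0.8, 0, 0], [0, 0, -0.8, 0, 0], [0, 0, -0.4, 0, 0], [0, 0, 0, 0, 0]]}}

```text
clock: 8.35
position: [0.5623, 0.2023, 0.0103]
tcp_rot: [-0.0, 0.998, 0.063, 0.0]
ft_force: [-0.3, 0.0, -0.1]
gripper_width: 0.0
finger_force: 0.0
```

Call:
{"name": "send_rows", "arguments": {"motion": [[0, 0, 0, 0.1, 0], [0, 0, 0, 0.1, 0], [0, 0, 0, 0.1, 0]]}}

```text
clock: 8.65
position: [0.5626, 0.2006, 0.0025]
tcp_rot: [0.0, 0.998, 0.062, -0.0]
ft_force: [0.4, 0.3, -0.6]
gripper_width: 0.0001
finger_force: 0.0
```

```bash
python3 st.py
python3 - <<'E'
from h import *
print(bot.grasp_offset)
d=look('side'); i=d['image'][150:280,260:400]; cv2.imwrite('pics/s3.png',cv2.cvtColor(cv2.resize(i,None,fx=4,fy=4,interpolation=2),cv2.COLOR_RGB2BGR))
print((topix(d,bot.read_state()['position'])-[260,150])*4)
E
```

```text
8.65 [0.5626 0.2006 0.0025] [ 0.35  0.26 -0.58] 6.925729909807522e-05 xax [ 0.992  0.124 -0.   ] y [ 0.124 -0.992  0.   ] z [-0. -0. -1.]
-0.0187
[[236.30012155 395.98629457]]
```

View pics/s3.png

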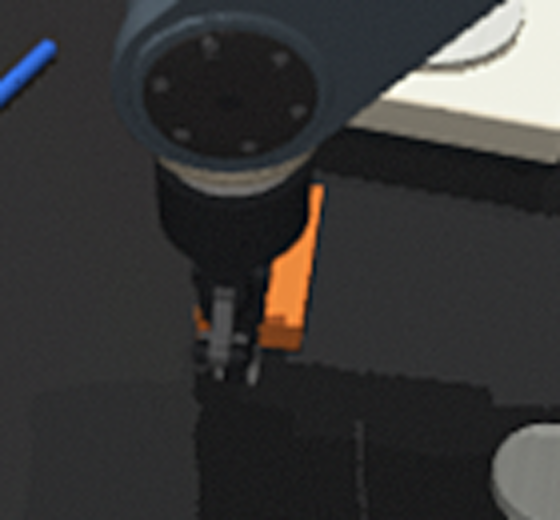

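The fingertip ends at about crop (240, 382), against (236, 396) predicted. The real tip is still around 13 mm above the bench, so I descend by touch.

Call:
{"name": "send_rows", "arguments": {"motion": [[0, 0, 0, 0.08, 0], [0, 0, 0, 0.08, 0], [0, 0, 0, 0, 0]]}}

```text
clock: 9.0
position: [0.5624, 0.2012, -0.0015]
tcp_rot: [0.0, 0.998, 0.062, -0.0]
ft_force: [-0.3, -0.1, -0.1]
gripper_width: 0.0001
finger_force: 0.0
```

Call:
{"name": "send_rows", "arguments": {"motion": [[0, 0, 0, 0.08, 0], [0, 0, 0, 0.08, 0], [0, 0, 0, 0, 0]]}}

```text
clock: 9.3
position: [0.5624, 0.2012, -0.0055]
tcp_rot: [0.0, 0.998, 0.062, -0.0]
ft_force: [-0.1, -0.7, -0.2]
gripper_width: 0.0003
finger_force: 0.0
```

Call:
{"name": "send_rows", "arguments": {"motion": [[0, 0, 0, 0.06, 0], [0, 0, 0, 0.06, 0], [0, 0, 0, 0, 0]]}}

```text
clock: 9.6
position: [0.5625, 0.2013, -0.0084]
tcp_rot: [0.0, 0.998, 0.062, -0.0]
ft_force: [0.1, -0.4, -0.0]
gripper_width: -0.0
finger_force: 0.0
```

Call:
{"name": "send_rows", "arguments": {"motion": [[0, 0, 0, 0.06, 0], [0, 0, 0, 0.04, 0], [0, 0, 0, 0, 0]]}}

```text
clock: 9.9
position: [0.5625, 0.2013, -0.0109]
tcp_rot: [0.0, 0.998, 0.062, -0.0]
ft_force: [-0.1, -0.5, 0.6]
gripper_width: 0.0003
finger_force: 0.0
```

The tip is now well below the 22 mm tail top, so I push.

Call:
{"name": "send_rows", "arguments": {"motion": [[0, 0, 0.3, 0, 0], [0, 0, 0.3, 0, 0], [0, 0, 0.3, 0, 0], [0, 0, 0.3, 0, 0], [0, 0, 0.3, 0, 0]]}}

```text
clock: 10.4
position: [0.5674, 0.1633, -0.0106]
tcp_rot: [-0.0, 0.998, 0.062, 0.0]
ft_force: [-0.0, 1.3, -0.1]
gripper_width: -0.0001
finger_force: 0.5
```

Call:
{"name": "send_rows", "arguments": {"motion": [[0, 0, 0.3, 0, 0], [0, 0, 0.3, 0, 0], [0, 0, 0.3, 0, 0], [0, 0, 0.3, 0, 0], [0, 0, 0, 0, 0]]}}

```text
clock: 10.9
position: [0.5711, 0.1333, -0.0107]
tcp_rot: [0.0, 0.998, 0.062, -0.0]
ft_force: [0.5, 0.5, -0.3]
gripper_width: -0.0001
finger_force: 0.0
```

```bash
python3 - <<'E'
from fit import *
d=look('side');ct=mask(d,*OR,(290,150,370,250));print(cv2.boundingRect(ct.astype(np.int32)))
print(wedge(['side'],(.58,.06,-1.45)))
i=d['image'][130:260,260:400]; cv2.imwrite('pics/s4.png',cv2.cvtColor(cv2.resize(i,None,fx=4,fy=4,interpolation=2),cv2.COLOR_RGB2BGR))
E
python3 st.py
```

```text
(328, 185, 15, 40)
(array([ 0.58254897,  0.05361574, -1.43014538]), np.float64(4.180711484181075))
11.0 [ 0.571   0.1341 -0.0107] [ 0.43 -0.43 -0.08] 1.6795063999427127e-05 xax [ 0.992  0.124 -0.   ] y [ 0.124 -0.992  0.   ] z [-0. -0. -1.]
```

View pics/s4.png

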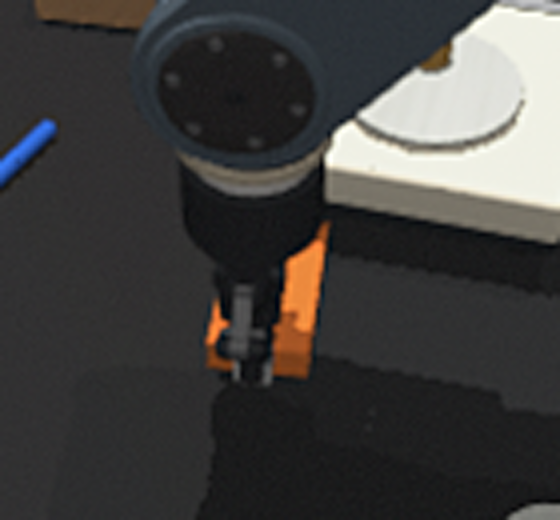

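The wedge now moves with the finger; its tail is at crop row 375. I raise the finger a little so the gripper body clears the scale, then push on and watch the force.

Call:
{"name": "send_rows", "arguments": {"motion": [[0, 0, -0.1, 0, 0], [0, 0, 0, -0.25, 0], [0, 0, 0.2, 0, 0], [0, 0, 0.2, 0, 0], [0, 0, 0.2, 0, 0], [0, 0, 0.2, 0, 0], [0, 0, 0.2, 0, 0]]}}

```text
clock: 11.7
position: [0.5739, 0.1116, -0.0044]
tcp_rot: [-0.0, 0.998, 0.062, 0.0]
ft_force: [-0.6, 2.9, 2.5]
gripper_width: 0.0
finger_force: 1.4
```

Call:
{"name": "send_rows", "arguments": {"motion": [[0, 0, 0.1, 0, 0], [0, 0, 0.1, 0, 0], [0, 0, 0.1, 0, 0], [0, 0, 0.1, 0, 0]]}}

```text
clock: 12.1
position: [0.575, 0.1019, -0.0045]
tcp_rot: [0.0, 0.998, 0.062, -0.0]
ft_force: [-0.6, 1.5, 1.8]
gripper_width: -0.0004
finger_force: 0.9
```

Call:
{"name": "send_rows", "arguments": {"motion": [[0, 0, 0.1, 0, 0], [0, 0, 0.1, 0, 0]]}}

```text
clock: 12.3
position: [0.5756, 0.0969, -0.0045]
tcp_rot: [0.0, 0.998, 0.062, -0.0]
ft_force: [-0.1, 1.6, 0.4]
gripper_width: 0.0002
finger_force: 0.8
```

Call:
{"name": "send_rows", "arguments": {"motion": [[0, 0, 0.1, 0, 0], [0, 0, 0.1, 0, 0]]}}

```text
clock: 12.5
position: [0.5762, 0.0919, -0.0045]
tcp_rot: [0.0, 0.998, 0.062, -0.0]
ft_force: [-0.4, 1.3, 1.3]
gripper_width: -0.0001
finger_force: 0.7
```

```bash
python3 - <<'E'
from fit import *
d=look('side');ct=mask(d,*OR,(290,150,370,250)); b=cv2.boundingRect(ct.astype(np.int32)); print(b)
print('tail y from bottom right pixel', toworld(d,ct[np.argmax(ct[:,1])],0.0))
E
python3 st.py
```

```text
(314, 182, 29, 32)
tail y from bottom right pixel [[0.55340784 0.0839348  0.        ]]
12.55 [ 0.5763  0.0916 -0.0045] [0.34 0.78 0.36] 9.85069454478282e-05 xax [ 0.992  0.124 -0.   ] y [ 0.124 -0.992  0.   ] z [-0. -0. -1.]
```

Call:
{"name": "send_rows", "arguments": {"motion": [[0, 0, 0.1, 0, 0], [0, 0, 0.1, 0, 0]]}}

```text
clock: 12.75
position: [0.5769, 0.087, -0.0045]
tcp_rot: [0.0, 0.998, 0.062, -0.0]
ft_force: [0.3, 2.4, 0.1]
gripper_width: -0.0002
finger_force: 0.7
```

Call:
{"name": "send_rows", "arguments": {"motion": [[0, 0, 0.1, 0, 0], [0, 0, 0.1, 0, 0]]}}

```text
clock: 12.95
position: [0.5775, 0.082, -0.0045]
tcp_rot: [0.0, 0.998, 0.062, -0.0]
ft_force: [-0.5, 1.4, 0.7]
gripper_width: 0.0001
finger_force: 0.6
```

The tail follows the finger about 9 mm ahead of the TCP. I keep pushing in small steps.

Call:
{"name": "send_rows", "arguments": {"motion": [[0, 0, 0.1, 0, 0], [0, 0, 0.1, 0, 0]]}}

```text
clock: 13.15
position: [0.5781, 0.077, -0.0045]
tcp_rot: [0.0, 0.998, 0.062, -0.0]
ft_force: [0.2, 0.8, -0.1]
gripper_width: -0.0001
finger_force: 0.6
```

Call:
{"name": "send_rows", "arguments": {"motion": [[0, 0, 0.1, 0, 0], [0, 0, 0.1, 0, 0]]}}

```text
clock: 13.35
position: [0.5787, 0.0721, -0.0045]
tcp_rot: [-0.0, 0.998, 0.062, -0.0]
ft_force: [-0.3, 1.3, 0.4]
gripper_width: -0.0
finger_force: 0.6
```

Call:
{"name": "send_rows", "arguments": {"motion": [[0, 0, 0.1, 0, 0], [0, 0, 0.1, 0, 0]]}}

```text
clock: 13.55
position: [0.5794, 0.0671, -0.0045]
tcp_rot: [-0.0, 0.998, 0.062, -0.0]
ft_force: [-1.2, 1.0, -0.6]
gripper_width: 0.0001
finger_force: 0.6
```

Call:
{"name": "send_rows", "arguments": {"motion": [[0, 0, 0.1, 0, 0], [0, 0, 0.1, 0, 0]]}}

```text
clock: 13.75
position: [0.58, 0.0622, -0.0045]
tcp_rot: [-0.0, 0.998, 0.062, -0.0]
ft_force: [0.5, 1.8, -0.7]
gripper_width: -0.0001
finger_force: 0.7
```

Call:
{"name": "send_rows", "arguments": {"motion": [[0, 0, 0.1, 0, 0], [0, 0, 0.1, 0, 0]]}}

```text
clock: 13.95
position: [0.5805, 0.0577, -0.0045]
tcp_rot: [-0.0, 0.998, 0.062, -0.0]
ft_force: [-0.5, 7.4, -0.4]
gripper_width: -0.0002
finger_force: 4.0
```

```bash
python3 - <<'E'
from fit import *
d=look('side');ct=mask(d,*OR,(290,150,370,250)); b=cv2.boundingRect(ct.astype(np.int32)); print(b)
print('tail', toworld(d,ct[np.argmax(ct[:,1])],0.0), topix(d,[.586,-.025,.07]))
i=d['image'][90:240,260:460]; cv2.imwrite('pics/s5.png',cv2.cvtColor(cv2.resize(i,None,fx=4,fy=4,interpolation=2),cv2.COLOR_RGB2BGR))
E
python3 st.py
```

```text
(316, 182, 27, 22)
tail [[0.55639982 0.04979354 0.        ]] [[333.05878624 161.29218795]]
14.0 [ 0.5806  0.0575 -0.0045] [-1.45  3.08  0.19] -0.00013072415815253022 xax [ 0.992  0.124 -0.   ] y [ 0.124 -0.992 -0.001] z [-0.     0.001 -1.   ]
```

View pics/s5.png

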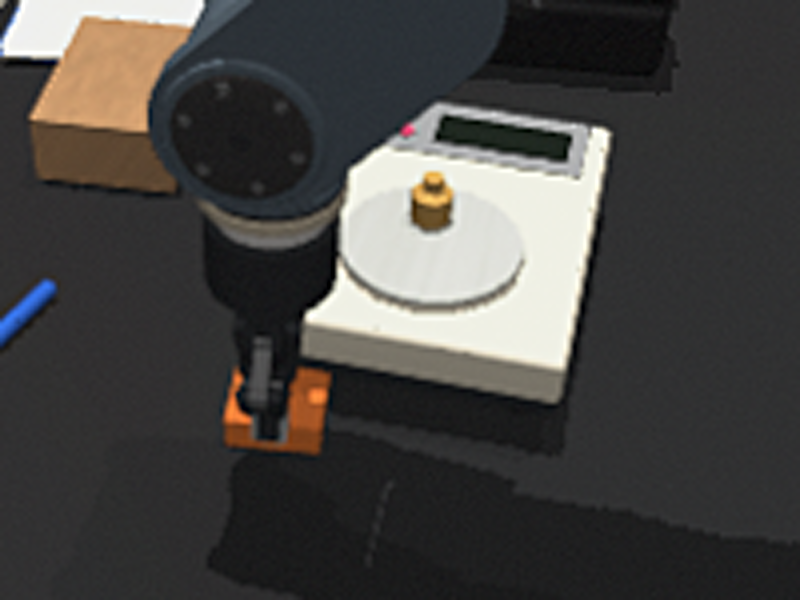

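The picture shows the wedge well under the scale, its tail at px ~(325, 202), and the scale and brass weight undisturbed. The push force jumped from 1.3 to 7.4 N, so the ramp has met the foot. I push a few mm more.

Call:
{"name": "send_rows", "arguments": {"motion": [[0, 0, 0.08, 0, 0], [0, 0, 0.08, 0, 0]]}}

```text
clock: 14.2
position: [0.581, 0.0544, -0.0045]
tcp_rot: [-0.001, 0.998, 0.062, -0.0]
ft_force: [-0.9, 10.8, 0.1]
gripper_width: 0.0001
finger_force: 5.3
```

Call:
{"name": "send_rows", "arguments": {"motion": [[0, 0, 0.04, 0, 0], [0, 0, 0.04, 0, 0]]}}

```text
clock: 14.4
position: [0.5813, 0.0525, -0.0045]
tcp_rot: [-0.001, 0.998, 0.062, -0.0]
ft_force: [0.2, 10.3, -0.7]
gripper_width: -0.0
finger_force: 5.0
```

Call:
{"name": "send_rows", "arguments": {"motion": [[0, 0, -0.4, 0, 0], [0, 0, -0.6, 0, 0], [0, 0, -0.6, 0, 0], [0, 0, 0, -1, 0], [0, 0, 0, -1, 0], [0, 0, 0, -1, 0], [0, 0, 0, -1, 0], [0, 0, 0, -1, 0], [0, 0, 0, -1, 0], [0, 0, 0, 0, 0]]}}

```text
clock: 15.4
position: [0.5779, 0.0923, 0.1489]
tcp_rot: [0.0, 0.998, 0.063, 0.003]
ft_force: [0.6, 0.4, -0.1]
gripper_width: -0.0
finger_force: 0.0
```

```bash
python3 st.py
python3 - <<'E'
from fit import *
d=look('top'); ct=mask(d,(0,0,140),(180,70,255),(330,170,445,265))
x,e=fit([(d,cv2.convexHull(ct.astype(np.float32)).reshape(-1,2))],sc,(.51,-.13,-.03)); print('scale',x,e,cv2.boundingRect(ct.astype(np.int32)))
c,s=np.cos(x[2]),np.sin(x[2]); print('corner',x[:2]+np.array([[c,-s],[s,c]])@[.075,.1])
d=look('side');i=d['image'][90:240,260:460]; cv2.imwrite('pics/s6.png',cv2.cvtColor(cv2.resize(i,None,fx=4,fy=4,interpolation=2),cv2.COLOR_RGB2BGR))
E
```

```text
15.4 [0.5779 0.0923 0.1489] [ 0.55  0.39 -0.1 ] -4.3922298836420775e-05 xax [0.992 0.125 0.006] y [ 0.125 -0.992  0.   ] z [ 0.006  0.    -1.   ]
scale [ 0.51048957 -0.12407643 -0.02678403] 0.3554620618094189 (342, 182, 91, 72)
corner [ 0.58814075 -0.02612086]
```

View pics/s6.png

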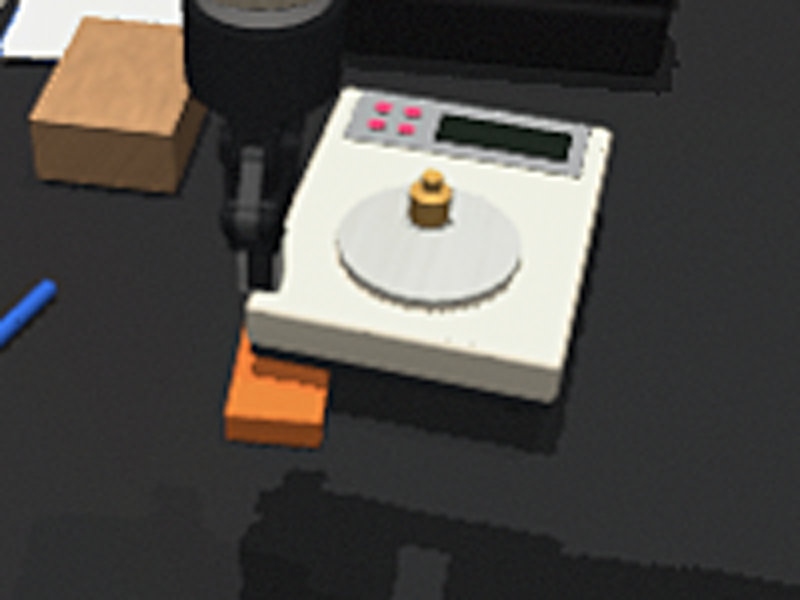

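The wedge is seated under the corner, and the scale moved only about 1–2 mm and stands level. Next I go above the corner and press.

Call:
{"name": "send_rows", "arguments": {"motion": [[0, -0.2, 0.95, 0, 0], [0, 0, 0.95, 0, 0], [0, 0, 0.95, 0, 0], [0, 0, 0.95, 0, 0], [0, 0, 0.95, 0, 0], [0, 0, 0, 0.8, 0], [0, 0, 0, 0.8, 0], [0, 0, 0, 0.8, 0], [0, 0, 0, 0.4, 0], [0, 0, 0, 0, 0]]}}

```text
clock: 16.5
position: [0.585, -0.0268, 0.0736]
tcp_rot: [-0.0, 0.998, 0.063, -0.002]
ft_force: [0.7, 0.9, 0.1]
gripper_width: -0.0002
finger_force: 0.0
```

Call:
{"name": "send_rows", "arguments": {"motion": [[0, 0, 0, 0.1, 0], [0, 0, 0, 0.1, 0], [0, 0, 0, 0, 0]]}}

```text
clock: 16.8
position: [0.5863, -0.0273, 0.0708]
tcp_rot: [0.0, 0.998, 0.062, 0.0]
ft_force: [0.6, -0.5, -0.0]
gripper_width: 0.0
finger_force: 0.0
```

Call:
{"name": "send_rows", "arguments": {"motion": [[0, 0, 0, 0.1, 0], [0, 0, 0, 0.1, 0], [0, 0, 0, 0, 0]]}}

```text
clock: 17.1
position: [0.586, -0.0273, 0.0653]
tcp_rot: [-0.0, 0.998, 0.062, -0.0]
ft_force: [-0.7, -0.4, -0.3]
gripper_width: -0.0001
finger_force: 0.0
```

Call:
{"name": "send_rows", "arguments": {"motion": [[0, 0, 0, 0.08, 0], [0, 0, 0, 0.08, 0], [0, 0, 0, 0, 0]]}}

```text
clock: 17.4
position: [0.586, -0.0273, 0.0612]
tcp_rot: [-0.0, 0.998, 0.062, -0.0]
ft_force: [-0.4, -0.2, 0.9]
gripper_width: -0.0
finger_force: 0.0
```

Call:
{"name": "send_rows", "arguments": {"motion": [[0, 0, 0, 0.05, 0], [0, 0, 0, 0, 0]]}}

```text
clock: 17.6
position: [0.5861, -0.0273, 0.0602]
tcp_rot: [-0.0, 0.998, 0.062, -0.0]
ft_force: [0.2, 0.3, 0.1]
gripper_width: 0.0002
finger_force: 0.0
```

Call:
{"name": "send_rows", "arguments": {"motion": [[0, 0, 0, 0.05, 0], [0, 0, 0, 0, 0]]}}

```text
clock: 17.8
position: [0.5861, -0.0273, 0.0589]
tcp_rot: [-0.0, 0.998, 0.062, -0.0]
ft_force: [0.1, 0.1, -0.6]
gripper_width: 0.0
finger_force: 0.0
```

Call:
{"name": "send_rows", "arguments": {"motion": [[0, 0, 0, 0.05, 0], [0, 0, 0, 0, 0]]}}

```text
clock: 18.0
position: [0.5861, -0.0273, 0.0576]
tcp_rot: [-0.0, 0.998, 0.062, -0.0]
ft_force: [-0.7, 0.2, -0.4]
gripper_width: -0.0
finger_force: 0.0
```

Call:
{"name": "send_rows", "arguments": {"motion": [[0, 0, 0, 0.04, 0], [0, 0, 0, 0, 0]]}}

```text
clock: 18.2
position: [0.5861, -0.0273, 0.0567]
tcp_rot: [-0.0, 0.998, 0.062, -0.0]
ft_force: [0.2, 0.2, -0.4]
gripper_width: -0.0002
finger_force: 0.0
```

Call:
{"name": "send_rows", "arguments": {"motion": [[0, 0, 0, 0.04, 0], [0, 0, 0, 0, 0]]}}

```text
clock: 18.4
position: [0.5861, -0.0273, 0.0557]
tcp_rot: [-0.0, 0.998, 0.062, -0.0]
ft_force: [-0.2, -0.4, 0.7]
gripper_width: 0.0001
finger_force: 0.0
```

Call:
{"name": "send_rows", "arguments": {"motion": [[0, 0, 0, 0.04, 0], [0, 0, 0, 0, 0]]}}

```text
clock: 18.6
position: [0.5861, -0.0273, 0.0546]
tcp_rot: [-0.0, 0.998, 0.062, -0.0]
ft_force: [-0.3, -0.5, -0.4]
gripper_width: 0.0001
finger_force: 0.0
```

Call:
{"name": "send_rows", "arguments": {"motion": [[0, 0, 0, 0.04, 0], [0, 0, 0, 0, 0]]}}

```text
clock: 18.8
position: [0.5861, -0.0273, 0.0537]
tcp_rot: [-0.0, 0.998, 0.062, -0.0]
ft_force: [0.4, -0.4, -1.2]
gripper_width: 0.0002
finger_force: 0.0
```

Call:
{"name": "send_rows", "arguments": {"motion": [[0, 0, 0, 0.04, 0], [0, 0, 0, 0, 0]]}}

```text
clock: 19.0
position: [0.5861, -0.0273, 0.0527]
tcp_rot: [-0.0, 0.998, 0.062, -0.0]
ft_force: [-0.2, -0.1, -0.1]
gripper_width: -0.0
finger_force: 0.0
```

Call:
{"name": "send_rows", "arguments": {"motion": [[0, 0, 0, 0.04, 0], [0, 0, 0, 0, 0]]}}

```text
clock: 19.2
position: [0.5861, -0.0273, 0.0517]
tcp_rot: [-0.0, 0.998, 0.062, -0.0]
ft_force: [-0.3, -0.5, -0.1]
gripper_width: -0.0003
finger_force: 0.0
```

Call:
{"name": "send_rows", "arguments": {"motion": [[0, 0, 0, 0.04, 0], [0, 0, 0, 0, 0]]}}

```text
clock: 19.4
position: [0.5861, -0.0273, 0.0506]
tcp_rot: [-0.0, 0.998, 0.062, -0.0]
ft_force: [-0.5, 1.0, 1.1]
gripper_width: 0.0002
finger_force: 0.0
```

Call:
{"name": "send_rows", "arguments": {"motion": [[0, 0, 0, 0.04, 0], [0, 0, 0, 0, 0]]}}

```text
clock: 19.6
position: [0.5861, -0.0273, 0.0497]
tcp_rot: [-0.0, 0.998, 0.062, -0.0]
ft_force: [0.6, 0.0, -0.0]
gripper_width: -0.0003
finger_force: 0.0
```

Call:
{"name": "send_rows", "arguments": {"motion": [[0, 0, 0, 0.04, 0], [0, 0, 0, 0, 0]]}}

```text
clock: 19.8
position: [0.5861, -0.0273, 0.0487]
tcp_rot: [-0.0, 0.998, 0.062, -0.0]
ft_force: [-0.5, 0.4, 0.0]
gripper_width: 0.0
finger_force: 0.0
```

```bash
python3 st.py
python3 - <<'E'
from h import *
d=look('side');i=d['image'][90:240,260:460]; cv2.imwrite('pics/s7.png',cv2.cvtColor(cv2.resize(i,None,fx=4,fy=4,interpolation=2),cv2.COLOR_RGB2BGR))
print((topix(d,bot.read_state()['position'])-[260,90])*4)
E
```

```text
19.8 [ 0.5861 -0.0273  0.0487] [-0.53  0.39  0.03] 1.9968307153756364e-05 xax [ 0.992  0.125 -0.   ] y [ 0.125 -0.992 -0.   ] z [-0.  0. -1.]
[[292.27730436 307.99389684]]
```

View pics/s7.png

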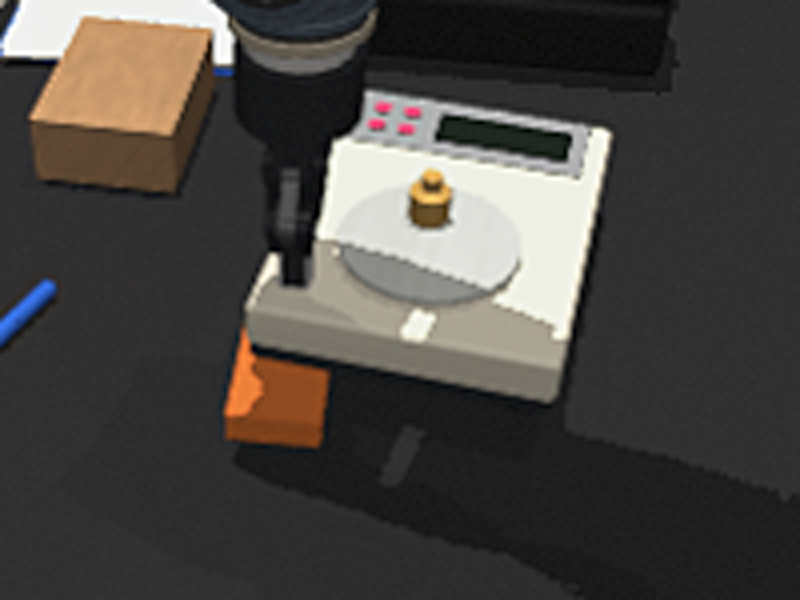

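The fingertip is at crop (296, 285), just above the corner surface, and nothing is disturbed. I continue down.

Call:
{"name": "send_rows", "arguments": {"motion": [[0, 0, 0, 0.04, 0], [0, 0, 0, 0, 0]]}}

```text
clock: 20.05
position: [0.5862, -0.0273, 0.0477]
tcp_rot: [-0.0, 0.998, 0.062, -0.0]
ft_force: [0.0, -0.1, -0.4]
gripper_width: 0.0002
finger_force: 0.0
```

Call:
{"name": "send_rows", "arguments": {"motion": [[0, 0, 0, 0.04, 0], [0, 0, 0, 0, 0]]}}

```text
clock: 20.25
position: [0.5862, -0.0273, 0.0468]
tcp_rot: [-0.0, 0.998, 0.062, 0.0]
ft_force: [-0.7, -0.5, -0.3]
gripper_width: -0.0002
finger_force: 0.0
```

Call:
{"name": "send_rows", "arguments": {"motion": [[0, 0, 0, 0.04, 0], [0, 0, 0, 0, 0]]}}

```text
clock: 20.45
position: [0.5864, -0.0273, 0.0465]
tcp_rot: [0.0, 0.998, 0.062, 0.0]
ft_force: [-3.9, -0.5, 8.5]
gripper_width: -0.0003
finger_force: 4.4
```

Call:
{"name": "send_rows", "arguments": {"motion": [[0, 0, 0, 0.02, 0], [0, 0, 0, 0, 0], [0, 0, 0, 0, 0], [0, 0, 0, 0, 0], [0, 0, 0, 0, 0]]}}

```text
clock: 20.95
position: [0.5864, -0.0273, 0.0465]
tcp_rot: [0.0, 0.998, 0.062, 0.0]
ft_force: [-5.2, 0.1, 12.4]
gripper_width: -0.0001
finger_force: 6.6
```

Call:
{"name": "send_rows", "arguments": {"motion": [[0, 0, 0, 0, 0], [0, 0, 0, 0, 0], [0, 0, 0, 0, 0], [0, 0, 0, 0, 0], [0, 0, 0, 0, 0]]}}

```text
clock: 21.45
position: [0.5864, -0.0273, 0.0465]
tcp_rot: [0.0, 0.998, 0.062, 0.0]
ft_force: [-4.7, 0.4, 12.9]
gripper_width: -0.0
finger_force: 6.6
```

```bash
python3 st.py
python3 - <<'E'
from fit import *
for c in ('top','side'):
    d=look(c); ct=mask(d,(0,0,90) if c=='side' else (0,0,140),(180,70,255),(330,170,445,265) if c=='top' else (315,105,420,200)); print(c,cv2.boundingRect(ct.astype(np.int32)))
d=look('side');ct=mask(d,*OR,(290,150,370,250));print(cv2.boundingRect(ct.astype(np.int32)))
E
```

```text
21.45 [ 0.5864 -0.0273  0.0465] [-4.7   0.41 12.89] -1.5814082667267013e-06 xax [0.992 0.125 0.001] y [ 0.125 -0.992  0.   ] z [ 0.001 -0.    -1.   ]
top (392, 184, 41, 70)
side (321, 112, 92, 78)
(316, 172, 27, 30)
```

The press holds steady at about 12.5 N without the corner sinking, so I hand it in.

```bash
python3 -c "
from cell import bot
print(bot.finish_job())"
```

```text
the job is handed in; nothing more can be done
None
```

The wedge is under the short foot, and I handed the job in with the finger still pressing that corner at about 12.5 N without it sinking; the hand-in call did not return a verdict.

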